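# Pack the donor-station tray

## Task

Pack the steel tray for the next blood donor: set the jar upright in the round cup, the full roll of tape flat over the post, the carton upright in the rectangular well and the short sample tube lying across the two saddles. Leave the used-up (thin) tape roll and the long tube where they lie.

Things in the scene. Friction and masses are not known exactly. Their poses are not given: they have to be found in the camera images.
- jar: Round brown plastic jar with a steel lid, 48 mm diameter, 62 mm tall, standing upright, about 0.1 kg. Origin: centre of its underside; z up along its axis.
- tape_full: Full roll of tan medical tape lying flat: outer diameter 56 mm, hole diameter 34 mm, 25 mm high. Origin: centre of its underside; z along the hole.
- carton: Small brown cardboard carton (rigid) with a pale band, standing: 62 mm along its x, 42 mm along its y, 50 mm high. Origin: centre of its underside.
- tube_short: Short filled sample tube lying on the table: clear with dark red filling, violet hexagonal cap; 80 mm long overall along its x, tube 15 mm diameter, cap 18 mm across flats and 22 mm long at the +x end (the cap's flats keep it from rolling). Origin: middle of its length, on its axis (about 9 mm above what it lies on).
- tape_spent: Used-up roll of the same tape, does not belong in the tray: lying flat, outer diameter only 42 mm, hole 34 mm, 25 mm high. Origin: centre of its underside.
- tube_long: Long sample tube, does not belong in the tray: same look as the short one but 112 mm long along its x. Origin: middle of its length, on its axis (about 9 mm above the table).
- jar_nest: Nest for the jar: a round white cup, outer diameter 76 mm, inner 68, wall top 14 and floor 3 mm above its origin. Like all four nests it is fixed on a 240 mm square dark steel tray (floor 4 mm, rim 12 mm above the table), in any arrangement in a 2 by 2 pattern 110 mm apart, axes parallel to the tray's sides. Origin: centre of its underside, 4 mm above the table; z up.
- tape_nest: Nest for the full tape roll, in the same tray: white, a round pedestal 60 mm in diameter and 10 mm high with an upright post 12 mm in diameter in its middle, post top 40 mm above its origin. Origin: centre of its underside, 4 mm above the table. The roll lies flat on the pedestal with the post through its hole.
- carton_nest: Nest for the carton, in the same tray: white, a rectangular well, inner 80 mm along its x and 60 mm along its y, walls 4 mm thick, wall top 14 mm and floor 3 mm above its origin. Origin: centre of its underside, 4 mm above the table. The carton's long side goes along the nest's x.
- tube_nest: Nest for the short tube, in the same tray: white, 104 by 42 mm, two saddles along its x. Flat saddle floors 22 mm above its origin, from 25 to 48 mm either side of centre (open between, for fingers); side walls 34 mm apart inside, end stops 96, tops at 34 mm. Origin: centre of underside, 4 mm above the table. Tube lies along x on both, cap at either end, its axis about 31 mm above the origin.
Mind the look-alikes: they are no part of the job. Leave any orange or yellow look-alike of the tube_short alone. Leave any pink look-alike of the carton_nest alone.

How it is judged (in metres and radians):
At the end, for the whole second after the job is handed in: Jar, full roll, carton and short tube rest fully down in their own nests within about 15 mm of the centre, upright or flat within 0.1 rad, the tube along its saddles within 0.3 rad, all released and at rest; the used-up roll and the long tube are within 30 mm of where they began (horizontal distance between jar and jar_nest below 0.014 m and z of jar in the frame of jar_nest between -0.002 and 0.007 m and angle between each of jar, tape_full, carton's own z axis and vertical below 0.1 rad and horizontal distance between tape_full and tape_nest below 0.015 m and z of tape_full in the frame of tape_nest between 0.006 and 0.014 m and horizontal distance between carton and carton_nest below 0.016 m and z of carton in the frame of carton_nest between -0.002 and 0.007 m and horizontal distance between tube_short and tube_nest below 0.014 m and z of tube_short in the frame of tube_nest between 0.026 and 0.036 m and angle between the x axis of tube_short and the x axis of tube_nest, either way round below 0.3 rad and linear speed of each of jar, tape_full, carton, tube_short below 0.02 m/s and distance of each of tape_spent, tube_long from where it was at the start of the episode below 0.03 m); the robot touches nothing.
It fails at once if the used-up tape roll is displaced by more than 50 mm (distance of tape_spent from where it was at the start of the episode above 0.05 m).
It fails at once if the long tube is displaced by more than 50 mm (distance of tube_long from where it was at the start of the episode above 0.05 m).
It also fails if it takes over 104 s, if anything falls off the work surface, if the arm or the gripper's body presses on something with over 40 N, if the wrist force passes 120 N, or if a joint passes its speed limit or range.

## Robot

A 7-joint arm with a two-finger parallel gripper is mounted at the origin on the work surface. World frame = base frame: x ahead of the robot, y to its left, z up, the work surface at z = 0. Lengths are in m, angles in degrees, forces in N, time in s.
With the tool pointing down it reaches from about 0.425 to 0.95 m from the base axis. Payload 4.7 kg.
Tool frame: the origin (TCP) lies at the very end of the fingers, on their centre line; the grasp point (between the pads) lies 19 mm behind it; z points along the fingers, y is the line along which they close (so a half turn about z gives the same grasp; the last joint's range is limited). The gripper opens to 85 mm and grips with 20 to 120 N. Pads are 22 mm wide; open, the fingers measure 114 mm over their backs; the gripper's body (76 mm by 85 mm) begins 54 mm behind the grasp point. The pads swing forward as they close: fully open they stand 13 mm farther back than shut.
Start: joints at [-75.682, 26.849, -2.785, 87.806, 1.381, 65.374, -4.715], TCP at [0.186, 0.649, 0.231] pointing down, gripper open.
Joint ranges: [-148.3, 148.3], [-19.14, 114.17], [-79.39, 73.82], [5.75, 140.21], [-59.74, 239.74], [12.07, 113.84], [-152.46, 152.46]. Speed limits (degrees/s): [147.25, 147.25, 180, 180, 180, 180, 180].

## Interface

Orientations are given as [roll, pitch, yaw] about the fixed x, y, z axes, in that order (R = Rz(yaw) Ry(pitch) Rx(roll)).
In Python, from station import bot gives the robot as it stands.
- The arm moves only by the shell command python3 -m pendant 'ROWS'. ROWS is text: rows parted by semicolons, each of 5 numbers parted by spaces: the opening, from -1 (shut) to 1 (fully open), then the shift along the tool's x, y, z in cm, then the turn about the tool's z in rad. A call has 1 to 12 rows; each row is the pose to reach, as a shift and turn from the pose commanded when the call began, along the tool's axes at that moment; what a row does not reach only later rows make up. A row lasts 1/10 s, in which the tool goes at most 50 mm and 8.59 degrees, less where a joint would pass 70% of its speed; a pose out of reach is approached as far as the arm can. A call with a gripper value outside its range is refused whole. The fingers move at their own pace and stop on an object; the grip force is fixed at half the most. Time passes only in rows, so rows that repeat a pose let the fingers close. It gives the time, the measured TCP pose, the force, the opening and the grip force at its end, in the units of the state.
- bot.state(): the state, without advancing time (a new reading comes with each control period).
- bot.read_camera(name): name is "scene" or "top" or "wrist"; returns a dict with "pixels" (480x640x3 uint8, red, green, blue), "camera_matrix" (3x3 intrinsics, pixels), "cam_to_world" (4x4, takes a point from camera to world coordinates). Camera axes: x right, y up, looking along -z (the intrinsics and any distortion apply to the point x, -y, -z); pixel columns grow to the right and rows downward; lengths in m; the calibration is good to about 2 mm. A picture is of the moment at which its call begins. There is no depth.
- bot.close_job(): hands the job in; it is judged then, once.
Trained networks look in the newest picture that a camera, given by its name, has taken for a name from the list of things; names that differ only in an ending like _2 or _b are one class to them, and where a whole thing is asked for, a point or a joint stands for the part that bears it (a point fixed in the world has none). Each returns a list of dicts, best first, with "p" (0 to 1); they miss things now and then, are a little off and sometimes report something else, mostly with a low value. They report only what shows in the picture. A call takes as long as a camera call. They do not tell look-alikes from the thing itself.
- bot.trace(name, camera): "region" (480x640 bool, what is visible of it) and "at" ([row, column] in pixels, amid what is visible of it).
- bot.landmark_of(name, camera): "at" ([row, column] in pixels: a listed point, or the origin of a listed thing).
The state is a dict: "t": time; "joint_positions": joint angles; "joint_velocities": joint speeds; "effort": joint torques, N m; "ee_pos": TCP position; "ee_rot": TCP orientation; "force": force on the tool from outside, world axes, zero at the start; "torque": the same for the moment, N m; "gripper_width": finger opening in m; "grasp_force": force on a finger pad.
Only numpy, scipy, OpenCV 4.12 (cv2) and the standard library are available. Lean on these libraries where they do the work, as an engineer would, in place of code of your own. Each camera call takes 0.05 s, during which the arm holds its last target. There are 200 camera calls.

## Working session

There is one attempt and no reset: what is moved stays moved. The work goes in short steps, Python scripts to look and compute and a shell command to move; the robot and the scene stay as the last step left them, time stands still between calls to the robot, and variables do not carry over. Pictures are saved under pics/ and viewed, at most 14 in all, crops included, and the job is handed in when it is done.

```bash
mkdir -p pics; ls
cat > h.py <<'E'
import numpy as np,cv2
from station import bot
from scipy.spatial.transform import Rotation as R
names="jar tape_full carton tube_short tape_spent tube_long jar_nest tape_nest carton_nest tube_nest".split()
def w(cam,at,z):
    K=cam["camera_matrix"];T=cam["cam_to_world"];r,c=at
    d=np.linalg.inv(K)@[c,r,1];d=T[:3,:3]@(d*[1,-1,-1]);o=T[:3,3]
    return o+d*(z-o[2])/d[2]
def save(cam,n,crop=None,s=1):
    im=cam["pixels"][:,:,::-1]
    if crop: r0,r1,c0,c1=crop;im=im[r0:r1,c0:c1]
    cv2.imwrite("pics/"+n,cv2.resize(im,None,fx=s,fy=s,interpolation=cv2.INTER_CUBIC))
E
python3 - <<'E'
from h import *
s=bot.state();print(s["t"],s["ee_pos"],s["ee_rot"],s["gripper_width"])
np.set_printoptions(precision=3,suppress=True)
for n in ["top","scene"]:
    c=bot.read_camera(n);save(c,n+".png");print(n,c["cam_to_world"][:3,3],c["cam_to_world"][:3,:3].tolist(),c["camera_matrix"][0])
    for k in names:
        for d in bot.landmark_of(k,n)[:3]: print(k,d["p"],np.round(d["at"]),w(c,d["at"],.009 if k[:4]=="tube" and k!="tube_nest" else .004 if "nest" in k else 0))
E
```

```text
pics
0.0 [0.18557232 0.64836035 0.23023237] [-1.79885087e+02  3.67109772e-03  1.64030821e+02] 0.08539754342352447
top [ 0.284 -0.02   1.238] [[0.013589676396343408, 0.9819801547027959, -0.1884948181391635], [-0.9999027671447575, 0.012756463020904902, -0.0056328418630217855], [-0.003126811746842062, 0.1885530387479076, 0.9820580301729783]] [570.603   0.    312.894]
jar 0.93 [260. 502.] [ 0.481 -0.429  0.   ]
tape_full 0.55 [219. 169.] [0.565 0.307 0.   ]
carton 0.59 [226. 432.] [ 0.558 -0.276  0.   ]
carton 0.42 [199. 289.] [0.615 0.042 0.   ]
tube_short 0.65 [320. 220.] [0.344 0.183 0.009]
tube_short 0.64 [316. 164.] [0.35  0.304 0.009]
tube_short 0.59 [360. 124.] [0.257 0.381 0.009]
tape_spent 0.47 [251. 106.] [0.49  0.443 0.   ]
tube_long 0.73 [326. 444.] [ 0.336 -0.295  0.009]
jar_nest 0.6 [200. 288.] [0.612 0.045 0.004]
tape_nest 0.61 [211. 336.] [ 0.587 -0.065  0.004]
carton_nest 0.81 [138. 452.] [ 0.762 -0.328  0.004]
carton_nest 0.69 [260. 328.] [ 0.476 -0.047  0.004]
carton_nest 0.63 [212. 337.] [ 0.584 -0.066  0.004]
tube_nest 0.73 [249. 278.] [0.5   0.064 0.004]
scene [1.29
[... 356 characters left out ...]
 -0.282  0.   ]
carton 0.41 [299. 427.] [0.559 0.301 0.   ]
tube_short 0.7 [235. 490.] [0.255 0.377 0.009]
tube_short 0.54 [229. 409.] [0.337 0.178 0.009]
tube_short 0.47 [243. 455.] [0.333 0.303 0.009]
tape_spent 0.85 [306. 496.] [0.501 0.443 0.   ]
tape_spent 0.73 [255. 284.] [ 0.589 -0.064  0.   ]
tape_spent 0.59 [224. 222.] [ 0.563 -0.28   0.   ]
tube_long 0.62 [180. 265.] [ 0.324 -0.301  0.009]
jar_nest 0.62 [270. 313.] [0.604 0.03  0.004]
tape_nest 0.57 [251. 287.] [ 0.578 -0.061  0.004]
carton_nest 0.95 [202. 258.] [ 0.428 -0.254  0.004]
carton_nest 0.77 [232. 315.] [ 0.473 -0.038  0.004]
carton_nest 0.71 [257. 155.] [ 0.759 -0.333  0.004]
tube_nest 0.9 [247. 342.] [0.492 0.05  0.004]
```

View pics/top.png

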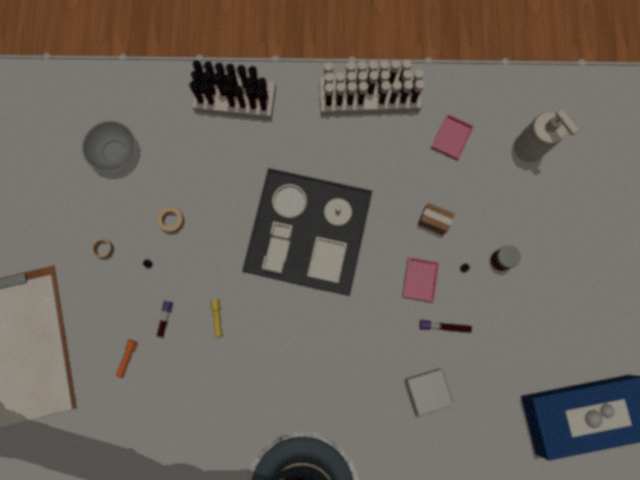

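View pics/scene.png

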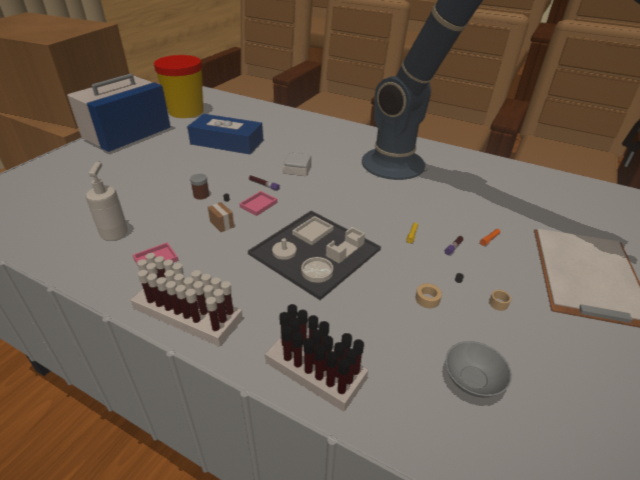

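The candidates for tube_short in the top picture are violet cap with red filling at (165,319), yellow at (217,317) and orange at (126,359). Only the violet one fits the description, and the long violet tube lies at (445,326). The white nests in the tray are jar (289,201), tape (337,211), tube (278,247) and carton (327,260). The pink wells are decoys. The full roll is at (170,220) and the thin spent roll at (102,248).

Run:
```python
from h import *
np.set_printoptions(precision=4,suppress=True)
c=bot.read_camera("top");im=c["pixels"]
a=im[195:380,90:230][:,:,::-1];b=im[195:380,400:530][:,:,::-1]
cv2.imwrite("pics/crop1.png",cv2.resize(np.hstack([a,b]),None,fx=2.9,fy=2.9,interpolation=cv2.INTER_CUBIC))
def pts(m,z): return np.array([w(c,(r,q),z)[:2] for r,q in np.argwhere(m)],np.float32)
def rect(m,z): return cv2.minAreaRect(pts(m,z))
g=im.max(2);m=(g<60);m[:150]=0;m[310:]=0;m[:,:230]=0;m[:,390:]=0
m=cv2.morphologyEx(m.astype(np.uint8),cv2.MORPH_OPEN,np.ones((3,3)))>0
print("tray",rect(m,.010))
for k,z in [("tube_short",.012),("tube_long",.012),("carton",.03),("jar",.03),("tape_full",.0125),("tape_spent",.0125),("jar_nest",.018),("tape_nest",.014),("carton_nest",.018),("tube_nest",.035)]:
    for d in bot.trace(k,"top")[:3]: print(k,d["p"],np.round(d["at"]),d["region"].sum(),rect(d["region"],z))
```

```text
tray ((0.5409561991691589, -0.0012167394161224365), (0.23579509556293488, 0.23815783858299255), 77.98876953125)
tube_short 0.9 [364. 125.] 362 ((0.2601965665817261, 0.3790106773376465), (0.021837953478097916, 0.08159323036670685), 71.56256103515625)
tube_short 0.82 [318. 219.] 265 ((0.3471806049346924, 0.19117124378681183), (0.07751959562301636, 0.017769500613212585), 6.36981201171875)
tube_short 0.68 [315. 164.] 328 ((0.3433787226676941, 0.304489403963089), (0.020135613158345222, 0.08143046498298645), 80.50362396240234)
tube_long 0.87 [322. 442.] 444 ((0.33482635021209717, -0.2970743775367737), (0.1131662130355835, 0.022404203191399574), 84.45219421386719)
carton 0.76 [221. 435.] 732 ((0.5660099983215332, -0.2776741087436676), (0.0664888247847557, 0.05589471757411957), 65.2374038696289)
jar 0.67 [258. 507.] 630 ((0.48379743099212646, -0.4244648516178131), (0.04973825067281723, 0.06899689882993698), 19.119632720947266)
tape_full 0.87 [214. 163.] 429 ((0.5610607862472534, 0.30261752009391785), (0.05649133771657944, 0.05784938484430313), 0.7416967749595642)
tape_full 0.23 [221. 435.] 7
[... 385 characters left out ...]
9)
jar_nest 0.17 [257. 507.] 575 ((0.48541224002838135, -0.4289853572845459), (0.04859037697315216, 0.06672236323356628), 26.81256675720215)
carton_nest 0.82 [261. 325.] 1263 ((0.4763612747192383, -0.04297945275902748), (0.06785653531551361, 0.0898558720946312), 77.8583755493164)
carton_nest 0.71 [279. 420.] 1312 ((0.43634623289108276, -0.24462959170341492), (0.06950903683900833, 0.08994375914335251), 81.11408233642578)
carton_nest 0.69 [136. 453.] 1163 ((0.7608437538146973, -0.322979211807251), (0.06712544709444046, 0.09502538293600082), 63.071533203125)
tube_nest 0.85 [246. 278.] 980 ((0.4982053339481354, 0.06347864866256714), (0.045082852244377136, 0.10765315592288971), 78.14749145507812)
```

View pics/crop1.png

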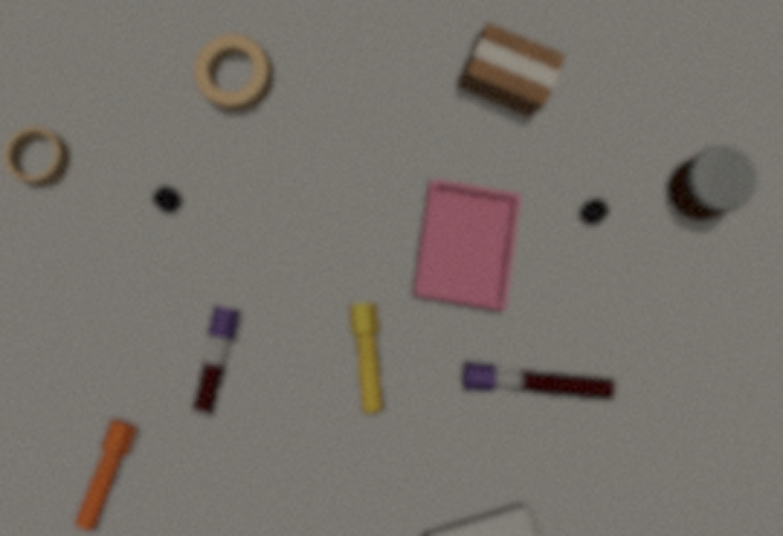

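tube_short at (165,319) is confirmed in the crop: violet cap, red filling, 81 mm long. The full roll is the thick ring and the spent roll the thin one. The tray fit puts the tray at yaw −12°, and the nest estimates agree with the 110 mm grid.

```bash
cat >> h.py <<'E'
def go(x,y,z,yaw):
    s=bot.state();Rm=R.from_euler("xyz",s["ee_rot"],degrees=True)
    d=Rm.inv().apply(np.array([x,y,z])-s["ee_pos"])*100
    t=(s["ee_rot"][2]-yaw+180)%360-180
    print("go",np.round(d,2),"turn",round(np.radians(t),3),"t",round(s["t"],2),"tcp",np.round(s["ee_pos"],4),np.round(s["ee_rot"],1))
E
python3 -c "
from h import *
go(.343,.304,.15,170.5)"
```

```text
go [-24.61 -28.84   8.13] turn -0.113 t 1.65 tcp [0.1857 0.649  0.2313] [180.  -0. 164.]
```

```bash
python3 -m pendant '1 -12.3 -14.4 4 -0.11; 1 -24.6 -28.8 8.1 -0.113; 1 -24.6 -28.8 8.1 -0.113; 1 -24.6 -28.8 8.1 -0.113; 1 -24.6 -28.8 8.1 -0.113; 1 -24.6 -28.8 8.1 -0.113; 1 -24.6 -28.8 8.1 -0.113; 1 -24.6 -28.8 8.1 -0.113; 1 -24.6 -28.8 8.1 -0.113; 1 -24.6 -28.8 8.1 -0.113'
python3 - <<'E'
from h import *
c=bot.read_camera("wrist");save(c,"w1.png");print(c["cam_to_world"][:3,3])
for d in bot.trace("tube_short","wrist")[:2]:
    p=np.array([w(c,q,.01)[:2] for q in np.argwhere(d["region"])],np.float32);print(d["p"],d["at"],cv2.minAreaRect(p))
for d in bot.landmark_of("tube_short","wrist")[:2]: print(d["p"],d["at"],w(c,d["at"],.009))
E
```

```text
t: 2.65
ee_pos: [0.3434, 0.3041, 0.1506]
ee_rot: [180.0, 0.0, 170.4]
force: [-0.3, 1.3, 0.5]
gripper_width: 0.0856
grasp_force: 0.0
[0.2784453  0.31463237 0.2933938 ]
0.91 [234.7, 313.1] ((0.34585779905319214, 0.2998075783252716), (0.020837849006056786, 0.08396495133638382), 80.673095703125)
0.81 [258.8, 178.9] ((0.3481884002685547, 0.18878379464149475), (0.08056953549385071, 0.02024710737168789), 7.341228008270264)
0.85 [255.0, 178.2] [0.34579761 0.19042099 0.009     ]
0.84 [104.6, 397.9] [0.2626708 0.3765497 0.009    ]
```

View pics/w1.png

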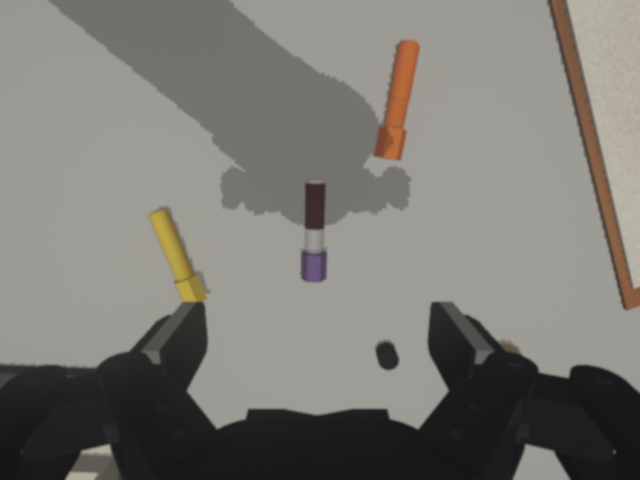

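The wrist view shows the tube with the violet cap centred at (313,235), at world (0.3455, 0.3005), lined up with the fingers. Yellow is at (178,255) and orange at (398,105), both clear. Next I descend and grip.

```bash
python3 -m pendant '1 -0.26 -0.31 5 0; 1 -0.26 -0.31 9.5 0; 1 -0.26 -0.31 12 0; 1 -0.26 -0.31 13.5 0; 1 -0.26 -0.31 14.6 0; 1 -0.26 -0.31 14.6 0; -1 -0.26 -0.31 14.6 0; -1 -0.26 -0.31 14.6 0; -1 -0.26 -0.31 14.6 0; -1 -0.26 -0.31 14.6 0; -1 -0.26 -0.31 14.6 0; -1 -0.26 -0.31 14.6 0'
python3 -m pendant '-1 0 0 0 0; -1 0 0 0 0; -1 0 0 -2 0; -1 0 0 -7 0; -1 0 0 -12 0; -1 0 0 -14 0; -1 0 0 -14 0'
python3 -c "
from h import *
go(.4986,.0637,.15,168)"
```

```text
t: 4.0
ee_pos: [0.3453, 0.3011, 0.0049]
ee_rot: [180.0, 0.0, 170.5]
force: [-0.8, -0.7, 5.9]
gripper_width: 0.0125
grasp_force: 58.5
t: 4.7
ee_pos: [0.3467, 0.3025, 0.1477]
ee_rot: [179.6, 0.2, 170.5]
force: [0.5, 0.3, -0.7]
gripper_width: 0.012
grasp_force: 58.7
go [-18.93 -21.04  -0.29] turn 0.043 t 4.7 tcp [0.3467 0.3025 0.1477] [179.6   0.2 170.5]
```

```bash
python3 -m pendant '-1 -9.5 -10.5 0 0.04; -1 -18.9 -21 0 0.043; -1 -18.9 -21 0 0.043; -1 -18.9 -21 0 0.043; -1 -18.9 -21 0 0.043; -1 -18.9 -21 0 0.043; -1 -18.9 -21 0 0.043; -1 -18.9 -21 0 0.043; -1 -18.9 -21 0 0.043'
python3 - <<'E'
from h import *
c=bot.read_camera("wrist");save(c,"w2.png")
for k,z in [("tube_nest",.035),("jar_nest",.018),("carton_nest",.018),("tube_short",.13)]:
  for d in bot.trace(k,"wrist")[:1]:
    p=np.array([w(c,q,z)[:2] for q in np.argwhere(d["region"])],np.float32);print(k,d["p"],d["at"],cv2.minAreaRect(p))
for d in bot.landmark_of("tube_nest","wrist")[:2]: print(d["p"],d["at"],w(c,d["at"],.004))
go(.4986,.0637,.039,168)
E
```

```text
t: 5.6
ee_pos: [0.4955, 0.0637, 0.1433]
ee_rot: [-180.0, -0.1, 168.1]
force: [0.3, 0.7, -0.9]
gripper_width: 0.0124
grasp_force: 58.7
tube_nest 0.84 [198.2, 314.1] ((0.4884890913963318, 0.0642697662115097), (0.04217537119984627, 0.08526302874088287), 79.04582214355469)
jar_nest 0.63 [406.7, 314.5] ((0.6376030445098877, 0.03346646577119827), (0.0432620532810688, 0.014415290206670761), 79.47151947021484)
carton_nest 0.89 [241.9, 170.6] ((0.47734132409095764, -0.044142115861177444), (0.07216911017894745, 0.08862583339214325), 78.07711029052734)
tube_short 0.8 [303.2, 316.6] ((0.5063309073448181, 0.062080081552267075), (0.023501500487327576, 0.1000608280301094), 77.1281509399414)
go [-0.2   0.07 10.53] turn 0.002 t 5.9 tcp [0.4965 0.0634 0.1443] [180.   -0.  168.1]
```

View pics/w2.png

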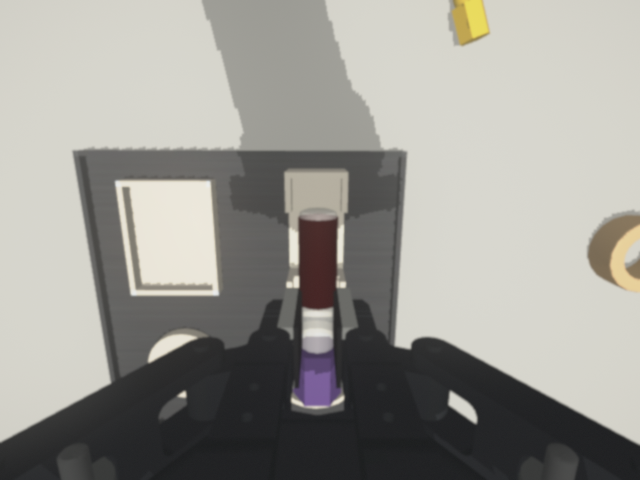

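The tube at (318,300) hangs lined up between the saddle sides (columns 285–348). Next I lower and release.

```bash
python3 -m pendant '-1 -0.2 0.05 4 0; -1 -0.2 0.05 7.5 0; -1 -0.2 0.05 9 0; -1 -0.2 0.05 9.8 0; -1 -0.2 0.05 10.2 0; -1 -0.2 0.05 10.4 0; -1 -0.2 0.05 10.4 0; -1 -0.2 0.05 10.4 0'
python3 -m pendant '-0.3 0 0 0 0; -0.3 0 0 0 0; -0.3 0 0 0 0; -0.3 0 0 0 0; -0.3 0 0 -1 0; -0.3 0 0 -4 0; -0.3 0 0 -9 0; 0 0 0 -13 0; 1 0 0 -13 0; 1 0 0 -13 0'
python3 - <<'E'
from h import *
c=bot.read_camera("top");
for d in bot.trace("tube_short","top")[:4]:
    p=np.array([w(c,q,.035)[:2] for q in np.argwhere(d["region"])],np.float32);print(d["p"],d["at"],cv2.minAreaRect(p))
save(c,"t2.png",(160,310,230,400),3.5)
go(.562,.304,.17,180)
E
```

```text
t: 6.7
ee_pos: [0.4994, 0.0628, 0.0411]
ee_rot: [180.0, 0.1, 168.0]
force: [-0.7, 0.8, -0.2]
gripper_width: 0.0123
grasp_force: 58.7
t: 7.7
ee_pos: [0.4993, 0.0628, 0.1718]
ee_rot: [179.9, 0.1, 168.0]
force: [-1.1, 0.3, 0.1]
gripper_width: 0.0702
grasp_force: 0.0
0.87 [313.4, 219.4] ((0.347001850605011, 0.18894095718860626), (0.07746537029743195, 0.019437678158283234), 5.159479141235352)
0.68 [359.2, 124.1] ((0.2616403102874756, 0.3694317638874054), (0.01941639930009842, 0.07796691358089447), 74.49598693847656)
go [-1.27 24.95 -0.06] turn -0.209 t 7.8 tcp [0.4979 0.0626 0.1696] [-1.80e+02 -1.00e-01  1.68e+02]
```

View pics/t2.png

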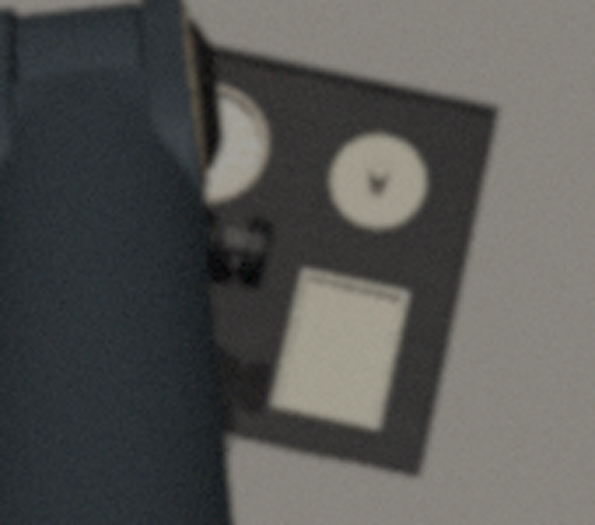

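The arm hides the tube in this view, so I will check it later. Next is the full roll.

```bash
python3 -m pendant '1 -0.6 12 0 0; 1 -1.27 24.95 0 0; 1 -1.27 24.95 0 0; 1 -1.27 24.95 0 0; 1 -1.27 24.95 0 0; 1 -1.27 24.95 0 0; 1 -1.27 24.95 0 0; 1 -1.27 24.95 0 0'
python3 - <<'E'
from h import *
for n in ["wrist","top"]:
  c=bot.read_camera(n)
  for k,z in [("tape_full",.0125),("tube_short",.035)]:
   for d in bot.trace(k,n)[:3]:
    p=np.array([w(c,q,z)[:2] for q in np.argwhere(d["region"])],np.float32);print(n,k,d["p"],d["at"],cv2.minAreaRect(p))
   for d in bot.landmark_of(k,n)[:2]: print("lm",d["p"],w(c,d["at"],0))
  if n=="wrist": save(c,"w3.png")
  else: save(c,"t3.png",(160,310,230,400),3.5)
go(.562,.304,.17,168)
E
```

```text
t: 8.6
ee_pos: [0.5625, 0.302, 0.1688]
ee_rot: [-179.8, -0.1, 167.9]
force: [-0.4, 0.2, -0.1]
gripper_width: 0.0853
grasp_force: 0.0
wrist tape_full 0.79 [240.1, 312.1] ((0.5629432797431946, 0.2982866168022156), (0.057274021208286285, 0.0585794672369957), 33.16884231567383)
wrist tube_short 0.88 [244.3, 4.5] ((0.51329106092453, 0.06967982649803162), (0.013835752382874489, 0.06291674822568893), 65.13677215576172)
wrist tube_short 0.58 [13.6, 117.8] ((0.3906901180744171, 0.20237132906913757), (0.0223812535405159, 0.01763811893761158), 77.81151580810547)
top tape_full 0.7 [212.1, 169.6] ((0.5618046522140503, 0.30223900079727173), (0.0591769814491272, 0.057337045669555664), 3.7300915718078613)
lm 0.73 [0.56171172 0.30560245 0.        ]
top tube_short 0.86 [314.2, 218.0] ((0.3469335436820984, 0.18835613131523132), (0.0781434178352356, 0.019645193591713905), 6.246189594268799)
top tube_short 0.84 [244.8, 276.2] ((0.4991515874862671, 0.06634490936994553), (0.02095669135451317, 0.08142702281475067), 77.5278549194336)
top tube_short 0.45 [221.4, 433.2] ((0.5645287036895752, -0.2766256332397461), (0.0697186142206192, 0.0583236925303936), 66.90095520019531)
lm 0.8 [5.04588938e-01 7.38307226e-02 2.22044605e-16]
lm 0.73 [0.35011878 0.18676142 0.        ]
go [ 0.1  -0.02  0.05] turn 0.0 t 9.1 tcp [0.563  0.3039 0.1705] [180.   0. 168.]
```

View pics/w3.png

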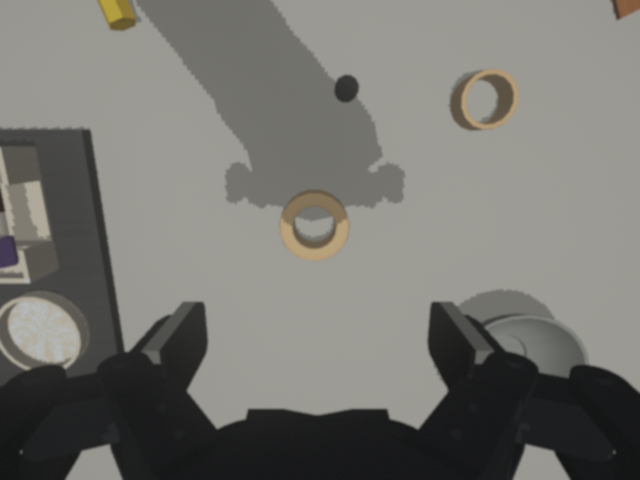

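View pics/t3.png

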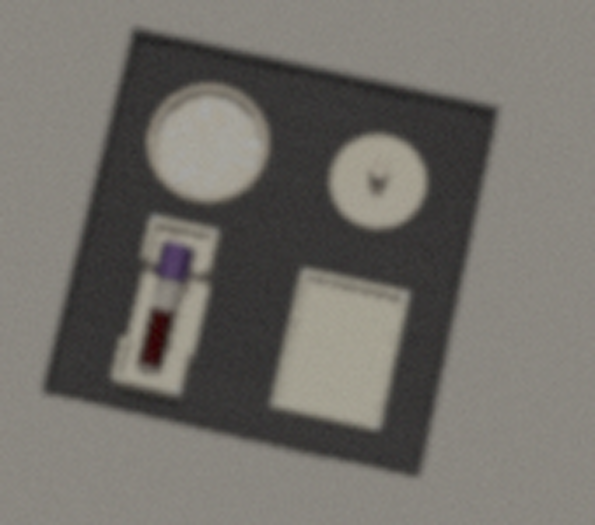

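In the top crop the tube lies centred on its saddles at (165,300). In the wrist view the full roll is at (314,226) and the spent roll clear at (484,99). Next I grip the full roll.

```bash
python3 -m pendant '1 0 -0.3 5 0; 1 0 -0.3 10 0; 1 0 -0.3 13.5 0; 1 0 -0.3 15.5 0; 1 0 -0.3 16.8 0; 1 0 -0.3 16.8 0; -1 0 -0.3 16.8 0; -1 0 -0.3 16.8 0; -1 0 -0.3 16.8 0; -1 0 -0.3 16.8 0; -1 0 -0.3 16.8 0; -1 0 -0.3 16.8 0'
python3 -m pendant '-1 0 0 0 0; -1 0 0 -1 0; -1 0 0 -5 0; -1 0 0 -10 0; -1 0 0 -15 0; -1 0 0 -15 0; -1 0 0 -15 0'
python3 -c "
from h import *
go(.5834,-.0667,.15,168)"
```

```text
t: 10.3
ee_pos: [0.5637, 0.3019, 0.0047]
ee_rot: [179.9, 0.1, 168.0]
force: [-0.2, -0.3, 5.9]
gripper_width: 0.0547
grasp_force: 62.6
t: 11.0
ee_pos: [0.5631, 0.3017, 0.155]
ee_rot: [179.8, 0.2, 168.0]
force: [0.3, 0.4, -1.1]
gripper_width: 0.0545
grasp_force: 63.4
go [ -9.62 -35.62   0.41] turn 0.001 t 11.0 tcp [0.5631 0.3017 0.155 ] [179.8   0.2 168. ]
```

```bash
python3 -m pendant '-1 -5 -18 0 0; -1 -9.6 -35.6 0 0; -1 -9.6 -35.6 0 0; -1 -9.6 -35.6 0 0; -1 -9.6 -35.6 0 0; -1 -9.6 -35.6 0 0; -1 -9.6 -35.6 0 0; -1 -9.6 -35.6 0 0; -1 -9.6 -35.6 0 0; -1 -9.6 -35.6 0 0; -1 -9.6 -35.6 0 0; -1 -9.6 -35.6 0 0'
python3 - <<'E'
from h import *
c=bot.read_camera("wrist");save(c,"w4.png")
for k,z in [("tape_full",.150),("tape_nest",.014),("carton_nest",.018)]:
   for d in bot.trace(k,"wrist")[:2]:
    p=np.array([w(c,q,z)[:2] for q in np.argwhere(d["region"])],np.float32);print(k,d["p"],d["at"],cv2.minAreaRect(p))
go(.5834,-.0667,.019,168)
E
```

```text
t: 12.2
ee_pos: [0.5823, -0.0648, 0.1518]
ee_rot: [180.0, -0.1, 168.2]
force: [0.5, -0.0, -0.6]
gripper_width: 0.0546
grasp_force: 63.4
tape_full 0.74 [330.9, 311.8] ((0.5887444615364075, -0.06639452278614044), (0.06401170790195465, 0.07099717855453491), 78.13929748535156)
tape_nest 0.55 [220.3, 308.9] ((0.5735877752304077, -0.06740442663431168), (0.05960875377058983, 0.03868192061781883), 81.67992401123047)
carton_nest 0.86 [78.7, 309.7] ((0.4773540496826172, -0.04599757492542267), (0.06823238730430603, 0.08813422918319702), 77.70276641845703)
carton_nest 0.69 [428.5, 96.3] ((0.7454208731651306, -0.2949650287628174), (0.06508132070302963, 0.012138709425926208), 5.615476608276367)
go [-0.1  -0.04 13.33] turn 0.002 t 12.4 tcp [ 0.5825 -0.0661  0.1523] [180.   -0.  168.1]
```

View pics/w4.png

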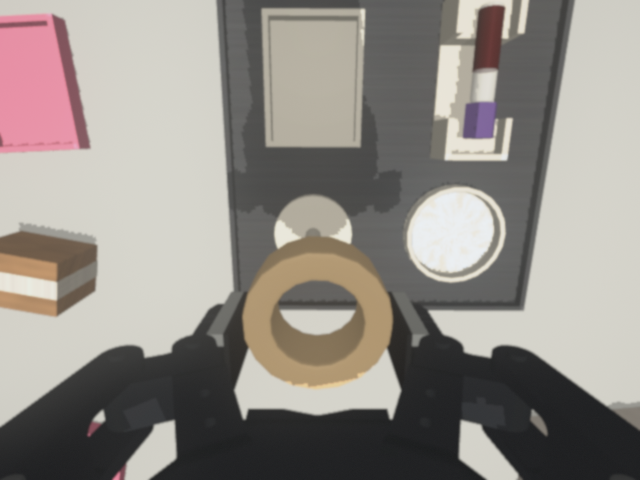

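The held roll at (318,312) is in line with the post and pedestal at (313,225), and both fingers hold it firmly. Next I lower it over the post.

```bash
python3 -m pendant '-1 -0.15 -0.08 5 0; -1 -0.15 -0.08 8 0; -1 -0.15 -0.08 10.5 0; -1 -0.15 -0.08 12.3 0; -1 -0.15 -0.08 13 0; -1 -0.15 -0.08 13.3 0; -1 -0.15 -0.08 13.3 0; -1 -0.15 -0.08 13.3 0'
python3 -m pendant '0.6 0 0 0 0; 0.6 0 0 0 0; 0.6 0 0 0 0; 0.6 0 0 0 0; 0.8 0 0 -1 0; 1 0 0 -5 0; 1 0 0 -10 0; 1 0 0 -14.5 0; 1 0 0 -14.5 0'
python3 -c "
from h import *
go(.561,-.279,.19,68)"
```

```text
t: 13.2
ee_pos: [0.5847, -0.0681, 0.0203]
ee_rot: [180.0, 0.1, 168.0]
force: [0.0, 0.6, 0.2]
gripper_width: 0.0542
grasp_force: 63.4
t: 14.1
ee_pos: [0.5883, -0.0689, 0.1719]
ee_rot: [179.8, 0.8, 168.0]
force: [0.6, -0.8, 0.6]
gripper_width: 0.0856
grasp_force: 0.0
go [ -1.72 -21.11  -1.84] turn 1.745 t 14.1 tcp [ 0.5883 -0.0689  0.1719] [179.8   0.8 168. ]
```

```bash
python3 -m pendant '1 -1.9 -5 -1.8 0.15; 1 -1.9 -10 -1.8 0.3; 1 -1.9 -14 -1.8 0.45; 1 -1.9 -18 -1.8 0.6; 1 -1.9 -21 -1.8 0.75; 1 -1.9 -21 -1.8 0.9; 1 -1.9 -21 -1.8 1.05; 1 -1.9 -21 -1.8 1.2; 1 -1.9 -21 -1.8 1.35; 1 -1.9 -21 -1.8 1.5; 1 -1.9 -21 -1.8 1.65; 1 -1.9 -21 -1.8 1.745'
python3 -m pendant '1 0 0 0 0; 1 0 0 0 0; 1 0 0 0 0'
python3 - <<'E'
from h import *
c=bot.read_camera("wrist");save(c,"w5.png")
for d in bot.trace("carton","wrist")[:2]:
    for z in (.05,.02):
        p=np.array([w(c,q,z)[:2] for q in np.argwhere(d["region"])],np.float32);print(d["p"],d["at"],cv2.minAreaRect(p))
for d in bot.landmark_of("carton","wrist")[:2]: print("lm",d["p"],d["at"],w(c,d["at"],0))
c=bot.read_camera("top")
for k,z in [("tape_full",.0265),("tape_nest",.014)]:
   for d in bot.trace(k,"top")[:2]:
    p=np.array([w(c,q,z)[:2] for q in np.argwhere(d["region"])],np.float32);print(k,d["p"],d["at"],cv2.minAreaRect(p))
go(.561,-.279,.19,68)
E
```

```text
t: 15.3
ee_pos: [0.5586, -0.2771, 0.1821]
ee_rot: [-180.0, -0.0, 67.8]
force: [0.3, 0.6, -0.2]
gripper_width: 0.0851
grasp_force: 0.0
t: 15.6
ee_pos: [0.5588, -0.2774, 0.1823]
ee_rot: [-180.0, -0.0, 68.1]
force: [0.4, 0.6, -0.4]
gripper_width: 0.0855
grasp_force: 0.0
0.95 [231.3, 326.1] ((0.5684995651245117, -0.27940815687179565), (0.0681004449725151, 0.04184013232588768), 67.39823913574219)
0.95 [231.3, 326.1] ((0.5666921734809875, -0.2863524556159973), (0.07552655786275864, 0.046402718871831894), 67.39825439453125)
tape_full 0.96 [213.6, 336.1] ((0.5816287398338318, -0.06516989320516586), (0.05840232968330383, 0.05247269198298454), 0.5495035648345947)
tape_nest 0.58 [210.2, 333.2] ((0.5772634744644165, -0.06815862655639648), (0.044683828949928284, 0.02951302006840706), 22.55830955505371)
go [-0.05  0.26 -0.77] turn 0.001 t 15.9 tcp [ 0.5588 -0.2775  0.1823] [-180.    -0.    68.1]
```

View pics/w5.png

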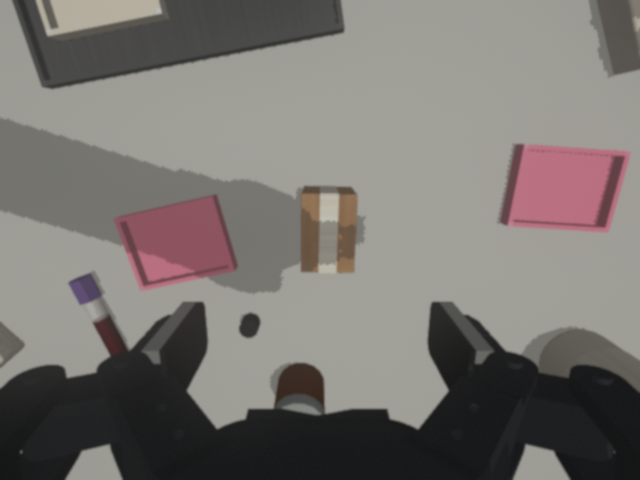

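The carton is at (328,230), square to the fingers and about 8 mm to the right. The roll sits on its pedestal in the top camera's trace. Next I grip the carton.

```bash
python3 -m pendant '1 -0.15 0.84 5 0.01; 1 -0.15 0.84 9 0.01; 1 -0.15 0.84 12.5 0.01; 1 -0.15 0.84 15 0.01; 1 -0.15 0.84 16.2 0.01; 1 -0.15 0.84 16.2 0.01; -1 -0.15 0.84 16.2 0.01; -1 -0.15 0.84 16.2 0.01; -1 -0.15 0.84 16.2 0.01; -1 -0.15 0.84 16.2 0.01; -1 -0.15 0.84 16.2 0.01; -1 -0.15 0.84 16.2 0.01'
python3 -m pendant '-1 0 0 0 0; -1 0 0 -1 0; -1 0 0 -5 0; -1 0 0 -10 0; -1 0 0 -14 0; -1 0 0 -14 0'
python3 -c "
from h import *
go(.4765,-.045,.16,-12)"
```

```text
t: 17.1
ee_pos: [0.5672, -0.2825, 0.0219]
ee_rot: [179.8, -0.0, 67.5]
force: [-0.0, -0.3, 6.8]
gripper_width: 0.041
grasp_force: 62.7
t: 17.7
ee_pos: [0.5689, -0.2845, 0.167]
ee_rot: [179.3, -0.0, 67.5]
force: [1.5, -0.1, 0.4]
gripper_width: 0.0411
grasp_force: 62.0
go [ 18.57 -17.72   0.49] turn 1.387 t 17.7 tcp [ 0.5689 -0.2845  0.167 ] [179.3  -0.   67.5]
```

```bash
python3 -m pendant '-1 3.5 -3.3 0 0.14; -1 7 -6.6 0 0.28; -1 10.5 -9.9 0 0.42; -1 14 -13.2 0 0.56; -1 18.5 -17.5 0 0.7; -1 18.5 -17.5 0 0.85; -1 18.5 -17.5 0 1; -1 18.5 -17.5 0 1.15; -1 18.5 -17.5 0 1.3; -1 18.5 -17.5 0 1.387; -1 18.5 -17.5 0 1.387; -1 18.5 -17.5 0 1.387'
python3 -m pendant '-1 0 0 0 0; -1 0 0 0 0'
python3 - <<'E'
from h import *
c=bot.read_camera("wrist");save(c,"w6.png")
for k,z in [("carton",.13),("carton_nest",.018),("tape_full",.0265),("tape_nest",.014)]:
   for d in bot.trace(k,"wrist")[:3]:
    p=np.array([w(c,q,z)[:2] for q in np.argwhere(d["region"])],np.float32);print(k,d["p"],d["at"],cv2.minAreaRect(p))
go(.4765,-.045,.029,-12)
E
```

```text
t: 18.9
ee_pos: [0.4748, -0.0439, 0.16]
ee_rot: [180.0, 0.1, -11.9]
force: [0.1, 0.9, -0.5]
gripper_width: 0.0413
grasp_force: 61.9
t: 19.1
ee_pos: [0.4752, -0.0441, 0.1603]
ee_rot: [-180.0, 0.0, -11.9]
force: [0.3, -0.5, -0.8]
gripper_width: 0.0414
grasp_force: 61.9
carton 0.78 [316.6, 315.2] ((0.452655553817749, -0.039797235280275345), (0.06344109773635864, 0.10918140411376953), 78.142578125)
carton_nest 0.78 [198.0, 320.3] ((0.5012001991271973, -0.051468800753355026), (0.06866762042045593, 0.04088679701089859), 77.14949035644531)
carton_nest 0.64 [220.2, 575.4] ((0.4396989345550537, -0.24355384707450867), (0.07523807138204575, 0.08836866915225983), 80.76734161376953)
tape_full 0.75 [55.2, 318.2] ((0.584140956401825, -0.0687539204955101), (0.057581059634685516, 0.05790584906935692), 37.57198715209961)
tape_full 0.24 [327.3, 599.9] ((0.34979429841041565, -0.2582494616508484), (0.059190135449171066, 0.02072622813284397), 85.53839111328125)
go [ 0.14  0.06 13.13] turn 0.0 t 19.35 tcp [ 0.4753 -0.0441  0.1603] [-180.   -0.  -12.]
```

View pics/w6.png

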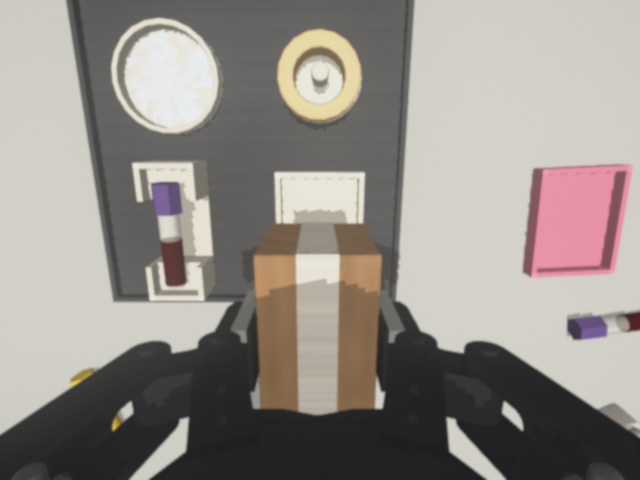

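The carton at (317,316) lines up with the well (columns 276–364), and the roll sits concentric on its post at (320,75). Next I place the carton.

```bash
python3 -m pendant '-1 0.1 0.05 5 0; -1 0.1 0.05 8.5 0; -1 0.1 0.05 10.8 0; -1 0.1 0.05 12 0; -1 0.1 0.05 12.7 0; -1 0.1 0.05 13.1 0; -1 0.1 0.05 13.1 0; -1 0.1 0.05 13.1 0'
python3 -m pendant '0.5 0 0 0 0; 0.5 0 0 0 0; 0.5 0 0 0 0; 0.5 0 0 0 0; 0.7 0 0 -1 0; 1 0 0 -5 0; 1 0 0 -10 0; 1 0 0 -15 0; 1 0 0 -15 0'
python3 -c "
from h import *
go(.478,-.424,.20,50)"
```

```text
t: 20.15
ee_pos: [0.4768, -0.0448, 0.03]
ee_rot: [-180.0, -0.1, -12.0]
force: [-0.6, -1.1, 0.1]
gripper_width: 0.0411
grasp_force: 61.9
t: 21.05
ee_pos: [0.48, -0.0458, 0.1849]
ee_rot: [-179.8, -0.6, -12.0]
force: [0.3, 0.0, 0.8]
gripper_width: 0.0855
grasp_force: 0.0
go [ 7.67 37.03 -1.56] turn -1.082 t 21.05 tcp [ 0.48   -0.0458  0.1849] [-179.8   -0.6  -12. ]
```

```bash
python3 -m pendant '1 1 5 -1.5 -0.14; 1 2 10 -1.5 -0.28; 1 3 15 -1.5 -0.42; 1 4 20 -1.5 -0.56; 1 5 25 -1.5 -0.7; 1 6 30 -1.5 -0.84; 1 7 35 -1.5 -0.96; 1 7.8 37 -1.5 -1.08; 1 7.8 37 -1.5 -1.08; 1 7.8 37 -1.5 -1.08; 1 7.8 37 -1.5 -1.08; 1 7.8 37 -1.5 -1.08'
python3 -m pendant '1 0 0 0 0; 1 0 0 0 0'
python3 - <<'E'
from h import *
for n in ["wrist","top"]:
  c=bot.read_camera(n)
  if n=="wrist": save(c,"w7.png")
  else: save(c,"t7.png",(160,310,230,400),3.5)
  for k,z in [("jar",.062),("jar",.03)]+([("carton",.03)] if n=="top" else []):
   for d in bot.trace(k,n)[:1]:
    p=np.array([w(c,q,z)[:2] for q in np.argwhere(d["region"])],np.float32);print(n,k,z,d["p"],d["at"],cv2.minAreaRect(p))
  for d in bot.landmark_of("jar",n)[:1]: print("lm",d["p"],d["at"],w(c,d["at"],0))
go(.478,-.424,.03,50)
E
```

```text
t: 22.25
ee_pos: [0.4763, -0.4209, 0.194]
ee_rot: [-179.9, -0.1, 50.0]
force: [1.3, -0.7, 0.1]
gripper_width: 0.0852
grasp_force: 0.0
t: 22.45
ee_pos: [0.4761, -0.4219, 0.1943]
ee_rot: [-180.0, -0.0, 50.0]
force: [0.9, -0.4, -0.2]
gripper_width: 0.0855
grasp_force: 0.0
wrist jar 0.062 0.92 [230.6, 324.1] ((0.48498570919036865, -0.4245679974555969), (0.05371280014514923, 0.04727901518344879), 35.33682632446289)
wrist jar 0.03 0.92 [230.6, 324.1] ((0.4808475971221924, -0.4307810664176941), (0.05995799973607063, 0.052776187658309937), 35.3368034362793)
lm 0.73 [218.9, 323.8] [ 0.48091429 -0.42741747  0.        ]
top carton 0.03 0.96 [260.3, 325.4] ((0.48171937465667725, -0.04132400080561638), (0.038950733840465546, 0.06585328280925751), 76.5180435180664)
go [ 0.08  0.26 16.42] turn -0.002 t 22.9 tcp [ 0.4755 -0.423   0.1942] [-180.     0.    49.9]
```

View pics/w7.png

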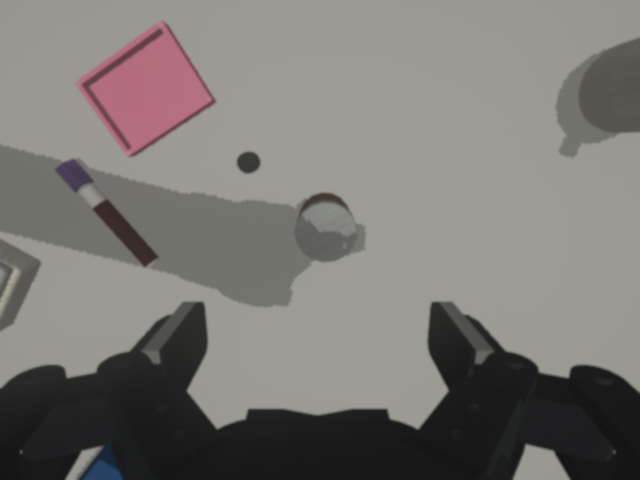

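View pics/t7.png

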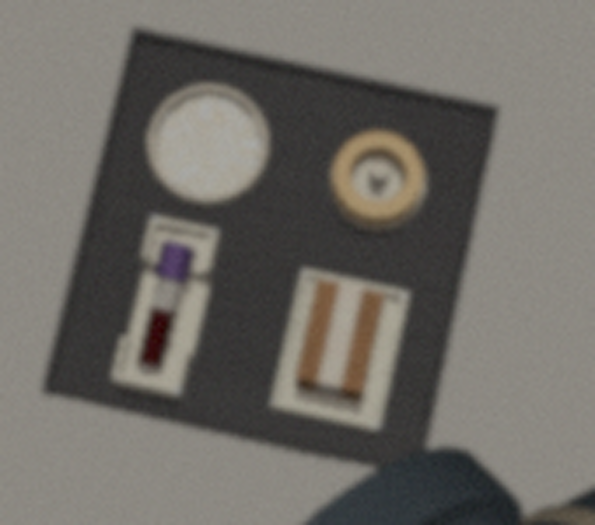

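The three packed items look right in the top crop, with the carton at (340,340) inside its well. The jar's lid is at (324,228), about 7 mm to the right of the finger midline. Next I grip the jar.

```bash
python3 -m pendant '1 0.05 0.68 4 0; 1 0.05 0.68 8 0; 1 0.05 0.68 12 0; 1 0.05 0.68 15 0; 1 0.05 0.68 16.4 0; 1 0.05 0.68 16.4 0; -1 0.05 0.68 16.4 0; -1 0.05 0.68 16.4 0; -1 0.05 0.68 16.4 0; -1 0.05 0.68 16.4 0; -1 0.05 0.68 16.4 0; -1 0.05 0.68 16.4 0'
python3 -m pendant '-1 0 0 0 0; -1 0 0 -1 0; -1 0 0 -5 0; -1 0 0 -10 0; -1 0 0 -14 0; -1 0 0 -14 0; -1 0 0 -14 0; -1 0 0 -14 0'
python3 -c "
from h import *
go(.6062,.041,.17,50)"
```

```text
t: 24.1
ee_pos: [0.4819, -0.4277, 0.0323]
ee_rot: [179.8, -0.0, 49.9]
force: [-1.3, 1.2, 5.4]
gripper_width: 0.0463
grasp_force: 60.8
t: 24.9
ee_pos: [0.4806, -0.4258, 0.1691]
ee_rot: [-179.9, -0.0, 49.9]
force: [0.0, 0.3, -1.4]
gripper_width: 0.0465
grasp_force: 62.0
go [ 4.380e+01 -2.045e+01 -1.000e-02] turn -0.002 t 24.9 tcp [ 0.4806 -0.4258  0.1691] [-179.9   -0.    49.9]
```

```bash
python3 -m pendant '-1 43.8 -20.5 0 0; -1 43.8 -20.5 0 0; -1 43.8 -20.5 0 0; -1 43.8 -20.5 0 0; -1 43.8 -20.5 0 0; -1 43.8 -20.5 0 0; -1 43.8 -20.5 0 0; -1 43.8 -20.5 0 0; -1 43.8 -20.5 0 0; -1 43.8 -20.5 0 0; -1 43.8 -20.5 0 0; -1 43.8 -20.5 0 0'
python3 -m pendant '-1 0 0 0 0; -1 0 0 0 0; -1 0 0 0 0; -1 0 0 0 0'
python3 - <<'E'
from h import *
c=bot.read_camera("wrist");save(c,"w8.png")
for k,z in [("jar",.17),("jar_nest",.018)]:
   for d in bot.trace(k,"wrist")[:1]:
    p=np.array([w(c,q,z)[:2] for q in np.argwhere(d["region"])],np.float32);print(k,d["p"],d["at"],cv2.minAreaRect(p))
go(.6062,.041,.0395,50)
E
```

```text
t: 26.1
ee_pos: [0.6055, 0.041, 0.1685]
ee_rot: [-179.9, 0.2, 50.0]
force: [-0.9, -0.4, -1.3]
gripper_width: 0.0466
grasp_force: 62.0
t: 26.5
ee_pos: [0.6064, 0.0392, 0.1704]
ee_rot: [-180.0, -0.0, 49.8]
force: [-0.7, -0.4, -0.6]
gripper_width: 0.0465
grasp_force: 62.0
jar 0.98 [324.7, 318.5] ((0.6026268005371094, 0.033114828169345856), (0.0771481990814209, 0.05827265977859497), 51.63027572631836)
jar_nest 0.6 [214.2, 320.2] ((0.6143933534622192, 0.045156560838222504), (0.05821286886930466, 0.0752268061041832), 47.28361892700195)
go [ 0.07 -0.09 13.09] turn -0.002 t 26.65 tcp [0.6065 0.0399 0.1704] [-180.    -0.    49.9]
```

View pics/w8.png

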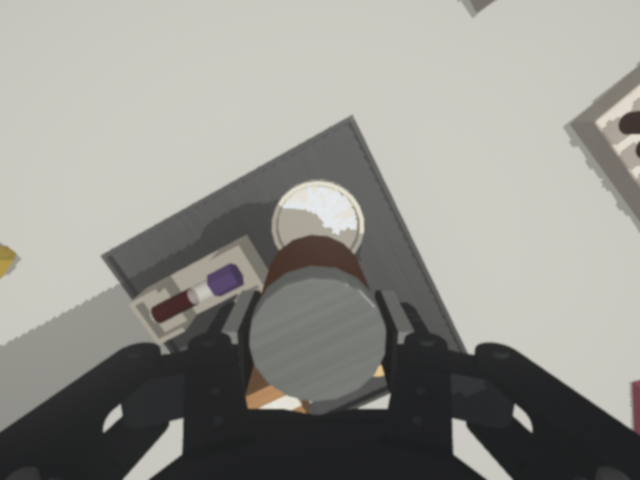

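The jar at (318,325) is in line with the cup at (318,222). Next I lower it.

```bash
python3 -m pendant '-1 0.07 -0.05 5 0; -1 0.07 -0.05 8.5 0; -1 0.07 -0.05 10.8 0; -1 0.07 -0.05 12 0; -1 0.07 -0.05 12.7 0; -1 0.07 -0.05 13.05 0; -1 0.07 -0.05 13.05 0; -1 0.07 -0.05 13.05 0'
python3 -m pendant '0.35 0 0 0 0; 0.35 0 0 0 0; 0.35 0 0 0 0; 0.35 0 0 0 0; 0.35 0 0 -1 0; 0.35 0 0 -4 0; 0.5 0 0 -9 0; 1 0 0 -14 0; 1 0 0 -18 0; 1 -5 20 -18 0; 1 -10 33 -18 0; 1 -10 33 -18 0'
python3 -m pendant '1 0 0 0 0; 1 0 0 0 0; 1 0 0 0 0; 1 0 0 0 0; 1 0 0 0 0; 1 0 0 0 0'
python3 - <<'E'
from h import *
c=bot.read_camera("top");save(c,"t9.png",(150,350,90,490),2)
for k,z in [("jar",.04),("carton",.04),("tape_full",.0265),("tube_short",.035),("tape_spent",.0125),("tube_long",.012)]:
   for d in bot.trace(k,"top")[:2]:
    p=np.array([w(c,q,z)[:2] for q in np.argwhere(d["region"])],np.float32);print(k,d["p"],d["at"],cv2.minAreaRect(p))
E
```

```text
t: 27.45
ee_pos: [0.6074, 0.0411, 0.0408]
ee_rot: [179.9, -0.1, 49.9]
force: [-0.1, -0.7, -0.8]
gripper_width: 0.0461
grasp_force: 62.0
t: 28.65
ee_pos: [0.6907, -0.0842, 0.2213]
ee_rot: [179.9, -0.1, 50.0]
force: [0.7, -0.2, -0.3]
gripper_width: 0.0852
grasp_force: 0.0
t: 29.25
ee_pos: [0.6896, -0.0825, 0.22]
ee_rot: [-180.0, -0.0, 50.0]
force: [0.4, 0.3, 0.2]
gripper_width: 0.0853
grasp_force: 0.0
carton 0.77 [256.7, 326.2] ((0.47889235615730286, -0.041118986904621124), (0.04576867073774338, 0.07145741581916809), 77.9719467163086)
tape_full 0.59 [203.7, 337.6] ((0.5838600397109985, -0.06515742838382721), (0.05844248831272125, 0.05249054357409477), 0.5494629740715027)
tape_full 0.5 [325.0, 445.3] ((0.33584263920783997, -0.29515933990478516), (0.10939393937587738, 0.015734590590000153), 86.17202758789062)
tape_spent 0.49 [247.4, 98.1] ((0.49473077058792114, 0.44676274061203003), (0.049574945122003555, 0.0394301638007164), 64.73700714111328)
tube_long 0.69 [325.1, 446.3] ((0.3356890380382538, -0.29735445976257324), (0.10870886594057083, 0.01717839203774929), 85.82462310791016)
```

View pics/t9.png

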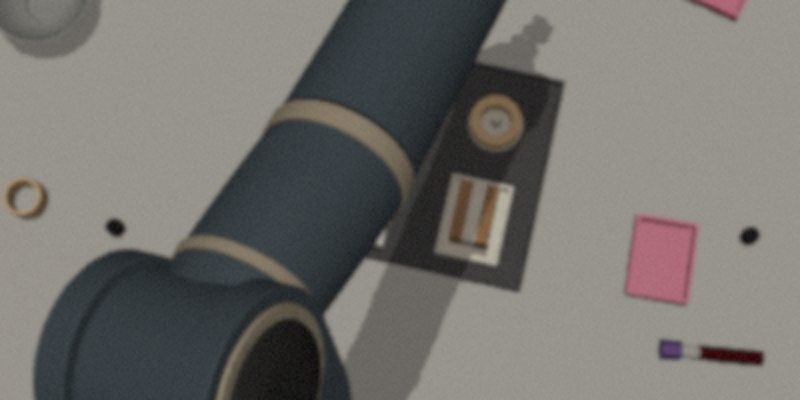

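The elbow hides part of the tray in this top crop; the carton at (475,215) and roll at (496,122) look right. I have already viewed 15 pictures, one over the limit of 14, so I will check the rest by numbers only, with the arm moved aside.

```bash
python3 -m pendant '1 -6 20 0 0; 1 -10 30 0 0; 1 -10 30 0 0; 1 -10 30 0 0; 1 -10 30 0 0; 1 -10 30 0 0; 1 -10 30 0 0; 1 -10 30 0 0; 1 -10 30 0 0; 1 -10 30 0 0; 1 -10 30 0 0; 1 -10 30 0 0'
python3 - <<'E'
from h import *
for n in ["top","scene"]:
 c=bot.read_camera(n)
 for k,z in [("jar",.069),("jar",.038),("tube_short",.035),("tape_spent",.0125)]:
   for d in bot.trace(k,n)[:3]:
    p=np.array([w(c,q,z)[:2] for q in np.argwhere(d["region"])],np.float32);print(n,k,z,d["p"],d["at"],cv2.minAreaRect(p))
 for d in bot.landmark_of("jar",n)[:2]: print("lm",d["p"],d["at"],w(c,d["at"],.007))
E
```

```text
t: 30.8
ee_pos: [0.8552, -0.3515, 0.221]
ee_rot: [180.0, -0.1, 50.0]
force: [-0.3, -0.2, 0.0]
gripper_width: 0.0855
grasp_force: 0.0
top jar 0.069 0.78 [197.1, 286.5] ((0.6013633012771606, 0.04463297128677368), (0.05918039008975029, 0.04667714983224869), 1.0796051025390625)
top jar 0.038 0.78 [197.1, 286.5] ((0.6097701787948608, 0.04635553061962128), (0.06074972450733185, 0.04791486635804176), 1.0796059370040894)
top tube_short 0.035 0.84 [358.5, 126.9] ((0.2613925039768219, 0.36950263381004333), (0.022677229717373848, 0.08115680515766144), 75.09600067138672)
top tube_short 0.035 0.71 [316.5, 218.0] ((0.3467023968696594, 0.18770095705986023), (0.07734934985637665, 0.016114169731736183), 7.762896537780762)
top tube_short 0.035 0.59 [246.3, 275.2] ((0.4977426528930664, 0.06489519774913788), (0.02081402763724327, 0.08337441086769104), 79.1877212524414)
top tape_spent 0.0125 0.49 [243.5, 99.8] ((0.49486199021339417, 0.44703415036201477), (0.05066322162747383, 0.04134802892804146), 64.74076080322266)
lm 0.59 [201.6, 290.2] [0.60645281 0.0384156  0.007     ]
scene jar 0.069 0.9 [260.6, 320
[... 504 characters left out ...]
.08470531553030014), 78.78252410888672)
scene tube_short 0.035 0.66 [239.4, 344.4] ((0.49749642610549927, 0.06251756846904755), (0.0230011735111475, 0.08817652612924576), 80.65428161621094)
scene tube_short 0.035 0.65 [234.4, 409.4] ((0.38602012395858765, 0.19708530604839325), (0.08684628456830978, 0.021153274923563004), 11.214812278747559)
scene tube_short 0.035 0.46 [235.6, 487.7] ((0.2967627942562103, 0.3784964084625244), (0.01905127428472042, 0.0886806771159172), 73.95757293701172)
scene tape_spent 0.0125 0.85 [300.7, 501.4] ((0.4924967288970947, 0.44599491357803345), (0.04103460907936096, 0.062136124819517136), 88.19853973388672)
lm 0.79 [271.7, 323.5] [0.60169101 0.05604817 0.007     ]
```

```bash
python3 -c "
from station import bot
print(bot.close_job())"
```

```text
the job is handed in; nothing more can be done
None
```

The jar, full roll, carton and short tube measured down in their nests, with the spent roll and long tube where they began, and the job was handed in at about 31 s; no verdict came back, and I viewed 15 pictures, one over the limit of 14.

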